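# Run the push-down mill with the tall grinding cup

### The arm

A 6-joint arm with a two-finger parallel gripper is mounted at the origin on a cart in front of the work surface, level with it; the furniture and walls round the work are solid. World frame = base frame: x ahead of the robot, y to its left, z up, the work surface at z = 0. Lengths are in mm, angles in rad, forces in N, time in s.
With the tool pointing down it reaches from about 350 to 975 mm from the base axis. Payload 7.1 kg.
Tool frame: the origin (TCP) lies at the very end of the fingers, on their centre line; the grasp point (between the pads) lies 19 mm behind it (ctrl.grip_point_offset is the distance from the TCP to the grasp point, in mm); z points along the fingers, y is the direction in which the jaws open and shut (so a half turn about z gives the same grasp; the last joint's range is limited). The gripper opens to 88 mm and grips with 3 to 60 N. Pads are 20 mm wide; open, the fingers measure 115 mm over their backs; the gripper's body (75 mm by 178 mm) begins 61 mm behind the grasp point.
Start: joints at [-1.258, 0.423, 1.63, -0, 1.089, -0.019], TCP at [203.608, -590.888, 222.675] pointing down, gripper open.
Joint ranges: [-3, 3], [-0.9, 2.11], [0.09, 2.58], [-1.31, 4.45], [0.11, 2.69], [-2.54, 2.54]. Speed limits (rad/s): [2.39, 2.39, 3.01, 3.14, 3.14, 3.14].

### API

Orientations are given as a rotation vector (axis times angle).
In Python, from workcell import ctrl gives the robot as it stands.
- The arm moves only by the tool move_arm, never from a script. Its argument "increments" is one flat list of numbers, 5 for each row, row after row: the closure in counts, from 0 (fully open) to 255 (shut), then the shift along the tool's x, y, z in mm, then the turn about the tool's z in degrees. In form: [grip, dx, dy, dz, yaw, grip, dx, dy, dz, yaw, ...]. A call has 1 to 12 rows; each row is the pose to reach, as a shift and turn from the pose measured when the call began, along the tool's axes at that moment; what a row does not reach only later rows make up. A row lasts 1/8 s, in which the tool goes at most 62.5 mm and 10.7 degrees, less where a joint would pass 70% of its speed; a pose out of reach is approached as far as the arm can. A call with a gripper value outside its range is refused whole. The fingers move at their own pace and stop on an object; the grip force is fixed at half the most. Time passes only in rows, so rows that repeat a pose let the fingers close. It gives the time, the measured TCP pose, the force and the opening at its end, in the units of the state.
- ctrl.get_obs(): the state, without advancing time (a new reading comes with each control period).
- ctrl.get_image(name): name is "side" or "top"; returns a dict with "frame" (400x640x3 uint8, red, green, blue), "vertical_fov" (degrees; the focal length in pixels is half the picture's height over the tangent of half this angle, whatever the lens; pixels are square), "cx", "cy" (the principal point, pixels), "distortion" ([k1, k2, p1, p2, k3] as OpenCV has them; the pictures are not rectified), "pose" (4x4, takes a point from camera to world coordinates). Camera axes: x right, y down, z forward; pixel columns grow to the right and rows downward; lengths in mm; the calibration is good to about 2 mm. A picture is of the moment at which its call begins. There is no depth.
- ctrl.close_job(): hands the job in, once; it reports no verdict.
The state is a dict: "t": time; "qpos": joint angles; "qvel": joint speeds; "joint_torque": joint torques, N m; "ee_pos": TCP position; "orientation": TCP orientation; "ft_force": force on the tool from outside, world axes, zero at the start; "moment": the same for the moment, N m; "width": finger opening in mm.
Only numpy, scipy, OpenCV 4.12 (cv2) and the standard library are available. Lean on these libraries where they do the work, as an engineer would, in place of code of your own. Each camera call takes 0.05 s, during which the arm holds its last target.

### The job

Grind the charge in the tall steel cup with the push-down mill: slide the grey lock tab on the mill's front all the way to the left to free the sprung pad, then take the tall cup out of the slanted wooden holder, stand it upright on the pad, dark collar down, and press it fully down for about two seconds. Then let the pad spring back up and leave the cup standing upright in the mill with the lock still open. Leave the short cup in the holder, and the glass, the lemon and the teaspoon where they are.

Things in the scene. Friction and masses are not known exactly. Their poses are not given: they have to be found in the camera images.
- tall_cup: Closed steel cup, 110 mm tall, loose, about 0.26 kg. Dark collar 58 mm across up to 28 mm height, foot bevelled to 54 mm; steel wall 52 mm across from 28 to 102 mm, rounded top. Origin: centre of the collar's underside; z runs along the cup to the steel end. Starts in a pocket of the holder, z leaning 35 deg from vertical along the holder's -x (to the robot), upper 60 mm out; pull it out along z.
- short_cup: The other cup, same collar and width but 78 mm tall, loose, in the other pocket of the holder; same frame as the tall cup. It stays there.
- cup_holder: Fixed wooden holder, 182 mm wide along y, with two square pockets 62 mm wide and 50 mm deep, centres 90 mm apart along y, mouths leaning 35 deg from vertical along its -x (to the robot). Origin on the worktop under its middle. Stands left or right of the mill, turned by up to 20 deg; which cup is in which pocket changes.
- mill: Fixed push-to-run mill: dark round housing 124 mm across, aluminium guide collar on top, and a chin 84 mm wide and 40 mm high that reaches 115 mm from the axis along the mill's -x (to the robot). Origin on the worktop under the collar's axis, z up; turned by up to 20 deg about z.
- mill_rim (a point): Centre of the guide collar's upper rim, 74 mm over the worktop, on the mill's axis. The collar is 65 mm across inside, 86 mm outside. The pad's top lies 14 mm below this point at rest, 24 mm when fully pressed; the cup's foot goes in with about 3 mm to spare all round.
- mill_pad (a joint): Travel of the sprung pad, a 60 mm disc at the bottom of the guide collar: 0 at rest (up), 0.010 m fully pressed, on a hard stop. The spring takes about 6 N to start and 12 N at the bottom (the cup's weight alone does not move it) and lifts pad and cup again when let go. Locked, the pad gives less than 2 mm.
- lock_tab (a joint): Travel of the lock tab along the mill's +y (left as seen from the robot): 0 to 0.003 at the start, the right-hand end, locked; 0.020 m is the left-hand end, open. The pad is free from about 0.014 m. The tab stays where it is left; about 3 N moves it.
- lock_grip (a point): Centre of the top of the lock tab, a grey ribbed block on the chin, 24 mm along the mill's x, 12 mm along its y. Its top is 54 mm over the worktop and 14 mm above the chin; its middle is 91 mm in front of the mill's axis (mill's -x). The point moves with the tab; axes as the mill's.
- glass: Clear drinking glass, 80 mm wide, 90 mm tall, standing behind the work at the right; bystander. Origin at the centre of its underside.
- lemon: Lemon, 71 x 53 x 51 mm, lying behind the work in the middle; bystander. Origin at the middle of its underside.
- teaspoon: Steel teaspoon, 130 mm long, 26 mm wide, lying at the far left of the work; bystander. Origin at the middle of its underside.

How it is judged:
By the outcome, as a careful person would: the job done as asked, in the order asked, and still so for the second after the job is handed in, with the robot touching nothing.
It also fails if it takes over 64 s, if anything falls off the work surface, if the arm or the gripper's body presses on something with over 40 N, if the wrist force passes 120 N, or if a joint passes its speed limit or range.

## Working session

There is one attempt and no reset: what is moved stays moved. The work goes in short steps, Python scripts to look and compute and a tool call to move; the robot and the scene stay as the last step left them, time stands still between calls to the robot, and variables do not carry over. Pictures are saved under pics/ and viewed, and the job is handed in when it is done.

Besides the shell and the picture viewer there is one more tool, called after "Request:" by a JSON object that holds its "name" and its "arguments". move_arm: Moves the arm, as the interface text tells. Its arguments: {"type":"object","properties":{"increments":{"type":"array","items":{"type":"number"}}},"required":["increments"]}

```bash
mkdir -p pics; ls; cat > h.py <<'E'
import numpy as np, cv2
from workcell import ctrl
def snap(n,f):
    d=ctrl.get_image(n); cv2.imwrite(f'pics/{f}.png',d['frame'][:,:,::-1]); np.save(f'pics/{f}.npy',np.array([d],dtype=object),allow_pickle=True); return d
E
python3 - <<'E'
from h import *
for n in('side','top'):
    d=snap(n,n+'0'); print(n,d['vertical_fov'],d['cx'],d['cy'],d['distortion'],np.round(d['pose'],3).tolist())
print(ctrl.get_obs(),ctrl.grip_point_offset)
E
```

```text
pics
side 46.8046098609025 315.7429456067235 201.19360916078247 [-0.04032027  0.          0.          0.          0.        ] [[-0.829, -0.328, 0.452, 27.175], [-0.558, 0.453, -0.695, 870.754], [0.023, -0.829, -0.559, 739.187], [0.0, 0.0, 0.0, 1.0]]
top 45.96015053023808 324.8048947051321 195.85471548965896 [-0.09517167  0.          0.          0.          0.        ] [[0.381, -0.856, 0.349, 109.445], [-0.924, -0.35, 0.152, -158.597], [-0.008, -0.381, -0.925, 1363.52], [0.0, 0.0, 0.0, 1.0]]
{'t': 0.1, 'qpos': array([-1.25799398e+00,  4.23766738e-01,  1.63057715e+00, -3.53106134e-05,
        1.08861382e+00, -1.89978795e-02]), 'qvel': array([ 0.0003382 , -0.00251709, -0.00084939, -0.00160237,  0.00238127,
       -0.00131226]), 'joint_torque': array([-9.66084517e-04, -5.45616245e+01, -2.74322605e+01,  6.44062506e-02,
        1.87878718e-02, -2.34192049e-05]), 'ee_pos': array([ 203.45682247, -590.43967212,  221.99230224]), 'orientation': array([-3.09712737e+00, -5.18606231e-01,  3.62298492e-04]), 'ft_force': array([-0.90299995,  0.0371683 ,  0.67451381]), 'moment': array([ 0.0078943 , -0.00847395, -0.06583674]), 'width': 87.97611134650627} 18.700000000000003
```

View pics/side0.png

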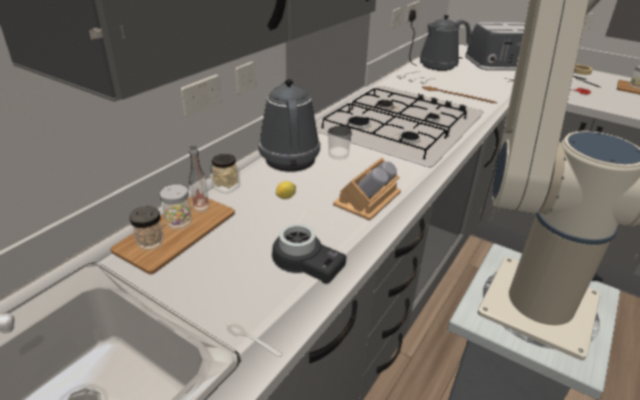

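View pics/top0.png

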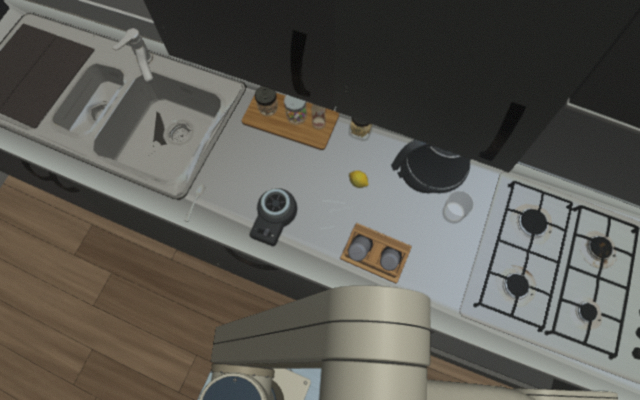

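The mill is at top (275,210) and side (300,245). The holder, with both cups, is at top (376,252) and side (370,188). I'll enlarge both.

```bash
python3 - <<'E'
import cv2,numpy as np
s=cv2.imread('pics/side0.png');t=cv2.imread('pics/top0.png')
def c(im,x,y,w,h,k): 
    o=cv2.resize(im[y:y+h,x:x+w],None,fx=k,fy=k,interpolation=cv2.INTER_CUBIC)
    for i in range(0,w,10): cv2.putText(o,str(x+i),(i*k,8),0,.3,(0,0,255),1); cv2.line(o,(i*k,10),(i*k,14),(0,0,255),1)
    for j in range(0,h,10): cv2.putText(o,str(y+j),(0,j*k+4),0,.3,(0,0,255),1)
    return o
a=c(s,265,215,90,70,8);cv2.imwrite('pics/a.png',a)
cv2.imwrite('pics/b.png',c(s,325,150,90,70,8))
cv2.imwrite('pics/c.png',c(t,240,180,70,70,8))
cv2.imwrite('pics/d.png',c(t,335,215,85,70,8))
E
```

```text
(no output)
```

View pics/a.png

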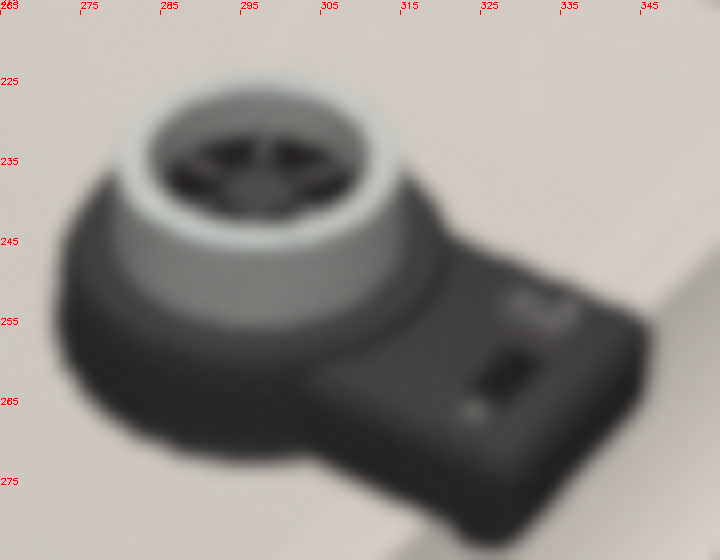

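View pics/b.png

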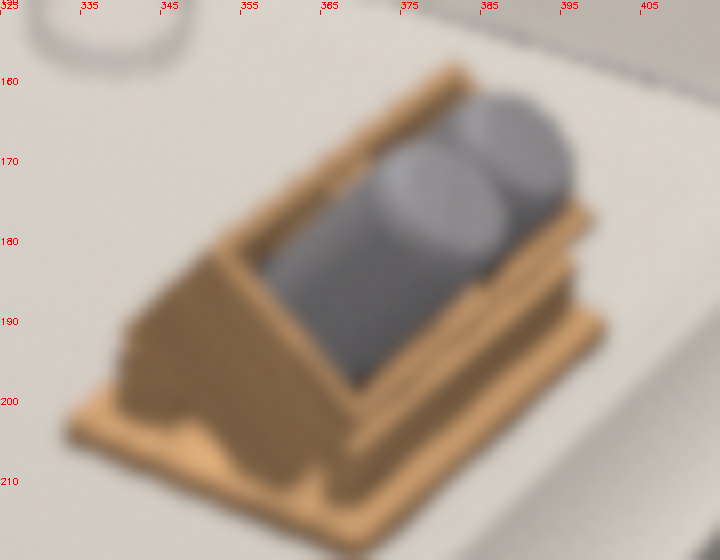

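View pics/c.png

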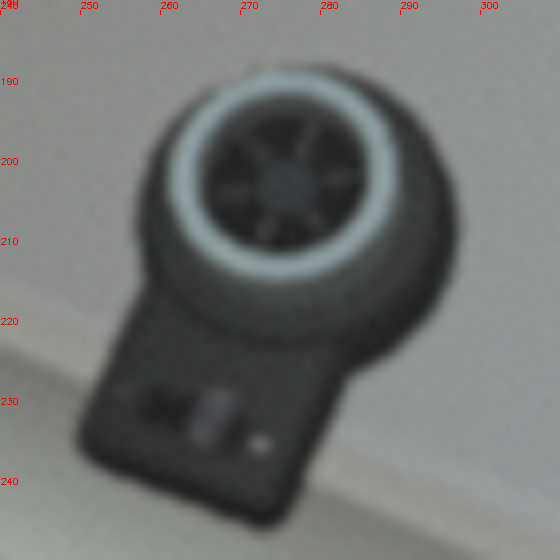

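View pics/d.png

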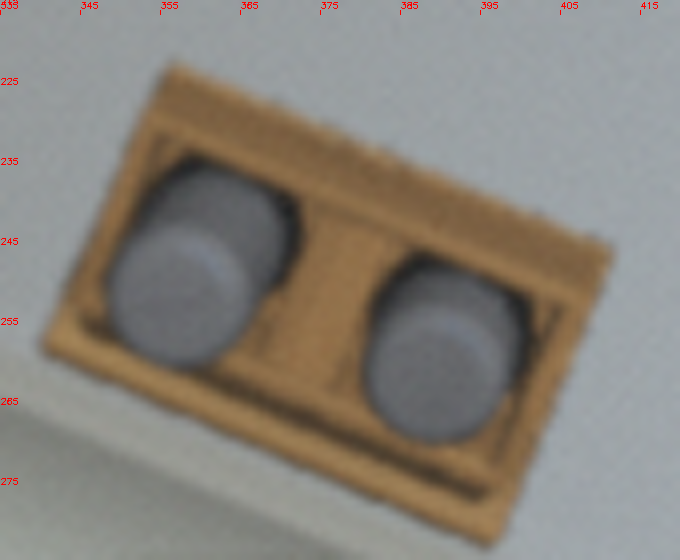

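The left (+y) cup looks taller. I'll triangulate the rim, tab and cup tops to check.

```bash
cat >> h.py <<'E'
def load(f): return np.load(f'pics/{f}.npy',allow_pickle=True)[0]
def KD(d):
    f=200/np.tan(np.radians(d['vertical_fov'])/2); return np.array([[f,0,d['cx']],[0,f,d['cy']],[0,0,1.]]),np.array(d['distortion'],float)
def proj(d,P):
    P=np.atleast_2d(np.asarray(P,float)); T=np.linalg.inv(np.array(d['pose'])); K,D=KD(d)
    return cv2.projectPoints(P.reshape(-1,1,3),cv2.Rodrigues(T[:3,:3])[0],T[:3,3],K,D)[0].reshape(-1,2)
def ray(d,p):
    K,D=KD(d); q=cv2.undistortPoints(np.array([[p]],float),K,D)[0,0]; M=np.array(d['pose']); v=M[:3,:3]@[q[0],q[1],1]; return M[:3,3],v/np.linalg.norm(v)
def atz(d,p,z): o,v=ray(d,p); return o+v*(z-o[2])/v[2]
def tri(ds,ps):
    A=np.zeros((3,3));b=np.zeros(3)
    for d,p in zip(ds,ps):
        o,v=ray(d,p);M=np.eye(3)-np.outer(v,v);A+=M;b+=M@o
    X=np.linalg.solve(A,b); return X,[np.round(proj(d,X)[0]-p,1) for d,p in zip(ds,ps)]
E
python3 - <<'E'
from h import *
s,t=load('side0'),load('top0'); np.set_printoptions(precision=1,suppress=True)
for n,a,b in [('rim',(297.06,235.3),(274.9,201.3)),('tab',(332,253.5),(265.9,231.7)),('capL',(379.9,174.3),(357.06,251.6)),('capR',(388.9,167.4),(388.7,260.9))]:
    print(n,*tri([s,t],[a,b]), 'z74' if n=='rim' else '', atz(s,a,74 if n=='rim' else 54),atz(t,b,74 if n=='rim' else 54))
print('px/mm', proj(t,[[600,100,50],[610,100,50]]),proj(s,[[600,100,50],[610,100,50]]))
E
```

```text
rim [524.7 183.2  70.8] [array([-0.3, -0.2]), array([-0. ,  0.3])] z74 [521.3 186.6  74. ] [524.5 182.6  74. ]
tab [433.9 172.5  52.8] [array([-0.2, -0.1]), array([-0. ,  0.2])]  [432.5 173.8  54. ] [434.1 172.4  54. ]
capL [459.3 -98.6 123.4] [array([-0.1, -0. ]), array([-0. ,  0.1])]  [ 507.8 -207.7   54. ] [479.1 -95.2  54. ]
capR [ 474.4 -187.6   98.1] [array([-0.1, -0.1]), array([-0. ,  0.2])]  [ 504.6 -260.3   54. ] [ 487.5 -188.5   54. ]
px/mm [[311.  192.4]
 [312.3 189.6]] [[291.9 214.5]
 [288.8 213.1]]
```

```bash
cat >> h.py <<'E'
def Rz(a): c,s=np.cos(a),np.sin(a); return np.array([[c,-s,0],[s,c,0],[0,0,1.]])
def circ(r,z,n=60): a=np.linspace(0,2*np.pi,n+1); return np.c_[r*np.cos(a),r*np.sin(a),0*a+z]
def mill_lines(x,y,yaw,ty=-9):
    L=[circ(43,74),circ(32.5,74),circ(62,0),
       np.array([[-40,-42,40],[-115,-42,40],[-115,42,40],[-40,42,40]]),np.array([[-115,-42,0],[-115,42,0]]),
       np.array([[-103,ty-6,54],[-79,ty-6,54],[-79,ty+6,54],[-103,ty+6,54],[-103,ty-6,54]])]
    return [l@Rz(yaw).T+[x,y,0] for l in L]
def cup_lines(o,yaw,h=110,tilt=np.radians(35)):
    R=Rz(yaw)@cv2.Rodrigues(np.array([0,-tilt,0]))[0]
    L=[circ(26,h-8),circ(20,h),circ(26,50)]+[np.array([[0,sg*26,50],[0,sg*26,h-8]]) for sg in(1,-1)]
    return [l@R.T+o for l in L]
def overlay(f,lines,x,y,w,h,k,out):
    d=load(f); im=d['frame'][:,:,::-1]; o=cv2.resize(np.ascontiguousarray(im[y:y+h,x:x+w]),None,fx=k,fy=k,interpolation=cv2.INTER_CUBIC)
    for i,l in enumerate(lines):
        l=np.concatenate([np.linspace(l[j],l[j+1],6) for j in range(len(l)-1)])
        p=(proj(d,l)-[x,y]+.5)*k-.5
        cv2.polylines(o,[np.round(p).astype(int)],False,[(0,0,255),(0,255,0),(255,0,0),(0,255,255),(255,0,255)][i%5],1,cv2.LINE_AA)
    cv2.imwrite(f'pics/{out}.png',o); return o
E
cat > ov.py <<'E'
from h import *
import sys
def go(m,c1,c2,hy,tag,fs='side0',ft='top0'):
    M=mill_lines(*m); C=cup_lines(c1,hy)+cup_lines(c2,hy,78)
    a=overlay(fs,M,265,215,90,70,4,'x');b=overlay(fs,C,325,150,90,70,4,'x');c=overlay(ft,M,240,180,90,70,4,'x');d=overlay(ft,C,335,215,90,70,4,'x')
    cv2.imwrite(f'pics/{tag}.png',np.vstack([np.hstack([a,b]),np.hstack([c,d])]))
E
python3 - <<'E'
from ov import *
z=np.array([-np.sin(.611),0,np.cos(.611)]); hy=np.radians(0)
go((524.5,183,0.01),np.array([459.3,-98.6,123.4])-110*Rz(hy)@z,np.array([474.4,-187.6,98.1])-78*Rz(hy)@z,hy,'ov1')
E
```

```text
(no output)
```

View pics/ov1.png

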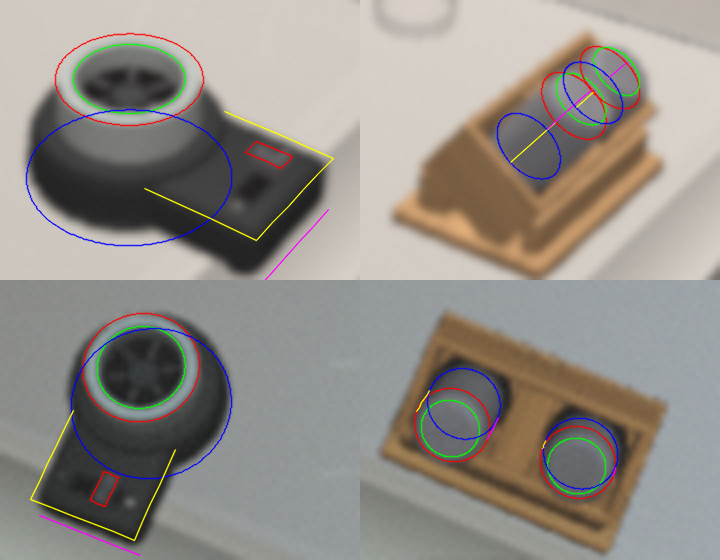

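```bash
python3 - <<'E'
from h import *
np.set_printoptions(precision=1,suppress=True)
s,t=load('side0'),load('top0')
for nm,d,a,b,z in [('front base top',t,(340.2,258.3),(396.4,282.7),10),('ridge top',t,(356.1,222.1),(410.8,245.2),65),('base front side',s,(369,218.5),(400,191),5),('ridge side',s,(352.6,180.5),(381.9,157.5),65),('chin front top',t,(249.2,234.5),(273.5,246),40)]:
    A,B=atz(d,a,z),atz(d,b,z); v=A-B; print(nm,A,B,np.linalg.norm(v),np.degrees(np.arctan2(-v[0],v[1])))
print(tri([s,t],[(352.6,180.5),(356.1,222.1)]),tri([s,t],[(381.9,157.5),(410.8,245.2)]))
# rim constrained
from scipy.optimize import least_squares as ls
f=lambda p:np.r_[proj(s,[p[0],p[1],74])[0]-(297.06,235.3),proj(t,[p[0],p[1],74])[0]-(274.9,201.3)]
r=ls(f,[524,183]);print(r.x,r.fun)
E
```

```text
front base top [453.6 -54.3  10. ] [ 447.5 -232.1   10. ] 177.875777711383 -1.9805148405791964
ridge top [557.8 -61.3  65. ] [ 551.6 -231.5   65. ] 170.32873256337976 -2.0625742400177027
base front side [457.4 -57.    5. ] [ 448.6 -233.4    5. ] 176.58252328837824 -2.843566394249251
ridge side [ 546.6 -114.2   65. ] [ 541.8 -284.5   65. ] 170.41495338293782 -1.5975923790552413
chin front top [410.8 218.   40. ] [406.3 136.8  40. ] 81.29489638027746 -3.201966104609982
(array([534. , -67.1,  99.1]), [array([-3.9, -2. ]), array([-0.5,  4.1])]) (array([ 529.6, -232.1,   97.4]), [array([-3.3, -1.6]), array([-0.5,  3.9])])
[523.3 184.1] [-0.1 -0.8 -0.6  0.2]
```

```bash
cat >> h.py <<'E'
def st():
    o=ctrl.get_obs(); R=cv2.Rodrigues(np.array(o['orientation']))[0]; return o,R
def plan(*targets):
    o,R=st(); p=np.array(o['ee_pos']); y0=np.degrees(np.arctan2(R[1,0],R[0,0]))
    print('t',round(o['t'],2),'pos',np.round(p,1),'yaw',round(y0,1),'F',np.round(o['ft_force'],1),'w',round(o['width'],1),'tilt',np.round(R[:,2],3))
    for x,y,z,yaw in targets:
        print((x,y,z,yaw),'->',np.round(R.T@(np.array([x,y,z])-p),1),'turn',round(y0-yaw,1))
E
python3 -c "
from h import *
plan((480,-300,230,10),(480,0,200,0),(433,173,160,0))"
```

```text
t 0.1 pos [ 203.5 -590.4  222. ] yaw 19.0 F [-0.9  0.   0.7] w 88.0 tilt [-0.     0.001 -1.   ]
(480, -300, 230, 10) -> [ 356.1 -184.5   -7.8] turn 9.0
(480, 0, 200, 0) -> [ 453.8 -468.1   22.6] turn 19.0
(433, 173, 160, 0) -> [ 465.7 -646.9   62.9] turn 19.0
```

Request:
{"name": "move_arm", "arguments": {"increments": [100, 60, -30, -3, 2, 100, 118, -60, -6, 4, 100, 178, -92, -8, 5, 100, 237, -123, -8, 7, 100, 297, -154, -8, 9, 100, 356, -185, -8, 9, 100, 375, -240, -8, 12, 100, 395, -300, -8, 15, 100, 412, -355, 0, 17, 100, 432, -410, 10, 19, 100, 454, -468, 22, 19, 100, 454, -468, 22, 19]}}

```text
t: 1.6
ee_pos: [479.3, 3.0, 199.8]
orientation: [-3.14, -0.007, 0.004]
ft_force: [-0.1, 0.3, -0.3]
width: 52.8
```

```bash
python3 -c "
from h import *
plan((433,173,160,0),(433,173,100,0))"
```

```text
t 1.6 pos [479.3   3.  199.8] yaw 0.3 F [-0.1  0.3 -0.3] w 52.8 tilt [-0.002  0.002 -1.   ]
(433, 173, 160, 0) -> [ -45.4 -170.2   40.2] turn 0.3
(433, 173, 100, 0) -> [ -45.3 -170.1  100.2] turn 0.3
```

Request:
{"name": "move_arm", "arguments": {"increments": [100, -15, -57, 13, 0, 100, -30, -114, 27, 0, 100, -45, -170, 40, 0, 100, -45, -170, 80, 0, 100, -45, -170, 115, 0, 100, -45, -170, 115, 0, 100, -45, -170, 115, 0]}}

```text
t: 2.48
ee_pos: [434.1, 172.6, 86.0]
orientation: [-3.14, -0.006, 0.002]
ft_force: [-0.6, -0.3, 0.7]
width: 53.4
```

```bash
python3 -c "
from h import *
plan((433,173,44,0))
for n,x,y in(('side',265,175),('top',225,165)):
  snap(n,n+'1'); overlay(n+'1',[],x,y,90,85,6,n+'1z')
a=cv2.imread('pics/side1z.png');b=cv2.imread('pics/top1z.png');cv2.imwrite('pics/v1.png',cv2.resize(np.hstack([a,b]),None,fx=.74,fy=.74))"
```

```text
t 2.48 pos [434.1 172.6  86. ] yaw 0.2 F [-0.6 -0.3  0.7] w 53.4 tilt [-0.002  0.002 -1.   ]
(433, 173, 44, 0) -> [-1.  -0.4 42. ] turn 0.2
```

View pics/v1.png

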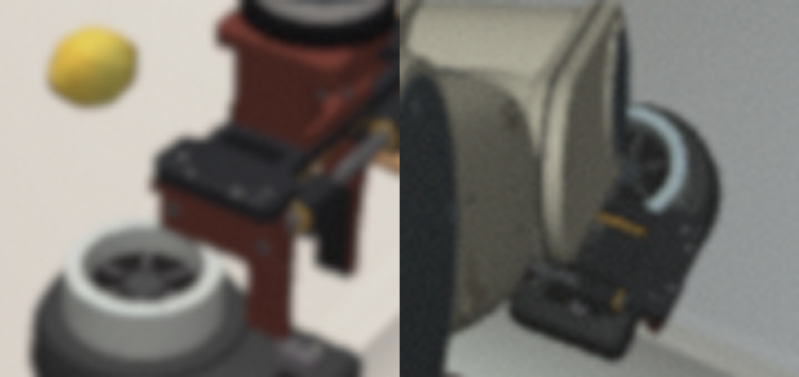

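The tab, at about (305,350) in the left panel, lies between the two fingers. I'll go down and close on it.

Request:
{"name": "move_arm", "arguments": {"increments": [100, -1, 0, 20, 0, 100, -1, 0, 32, 0, 100, -1, 0, 41, 0, 100, -1, 0, 41, 0]}}

```text
t: 3.08
ee_pos: [433.2, 172.8, 45.2]
orientation: [-3.139, -0.006, 0.001]
ft_force: [-0.2, -0.2, -0.6]
width: 53.2
```

Request:
{"name": "move_arm", "arguments": {"increments": [140, 0, 0, 0, 0, 170, 0, 0, 0, 0, 200, 0, 0, 0, 0, 230, 0, 0, 0, 0, 230, 0, 0, 0, 0, 230, 0, 0, 0, 0]}}

```text
t: 3.82
ee_pos: [433.3, 172.8, 45.3]
orientation: [-3.14, -0.007, 0.001]
ft_force: [0.5, -0.7, 1.6]
width: 11.8
```

Request:
{"name": "move_arm", "arguments": {"increments": [230, 0, -4, 0, 0, 230, 0, -8, 0, 0, 230, 0, -12, 0, 0, 230, 0, -16, 0, 0, 230, 0, -16, 0, 0]}}

```text
t: 4.45
ee_pos: [433.0, 189.3, 45.3]
orientation: [-3.139, -0.007, 0.002]
ft_force: [-1.5, 0.6, 2.1]
width: 11.8
```

Request:
{"name": "move_arm", "arguments": {"increments": [230, 0, -2, 0, 0, 230, 0, -4, 0, 0, 230, 0, -4, 0, 0]}}

```text
t: 4.82
ee_pos: [432.8, 191.7, 45.2]
orientation: [3.141, 0.008, -0.003]
ft_force: [2.4, -14.1, 3.8]
width: 11.7
```

Request:
{"name": "move_arm", "arguments": {"increments": [190, 0, 0, 0, 0, 150, 0, 0, 0, 0, 130, 0, 0, 0, 0, 130, 0, 0, -40, 0, 130, 0, 0, -90, 0, 130, 0, 30, -140, 0, 130, 0, 80, -160, 0, 130, 0, 130, -160, 0, 130, 0, 130, -160, 0]}}

```text
t: 5.95
ee_pos: [433.7, 59.6, 205.7]
orientation: [3.141, 0.002, -0.001]
ft_force: [-0.4, 0.8, -0.1]
width: 42.9
```

```bash
python3 -c "
from h import *
plan((472,-99,180,-2),(472,-99,88,-2))
for n,x,y in(('side',265,195),('top',225,165)):
  snap(n,n+'2'); overlay(n+'2',[],x,y,90,85,6,n+'2z')
a=cv2.imread('pics/side2z.png');b=cv2.imread('pics/top2z.png');cv2.imwrite('pics/v2.png',cv2.resize(np.hstack([a,b]),None,fx=.74,fy=.74))"
```

```text
t 5.95 pos [433.7  59.6 205.7] yaw 0.1 F [-0.4  0.8 -0.1] w 42.9 tilt [-0.001 -0.    -1.   ]
(472, -99, 180, -2) -> [ 38.1 158.6  25.7] turn 2.1
(472, -99, 88, -2) -> [ 38.2 158.6 117.7] turn 2.1
```

View pics/v2.png

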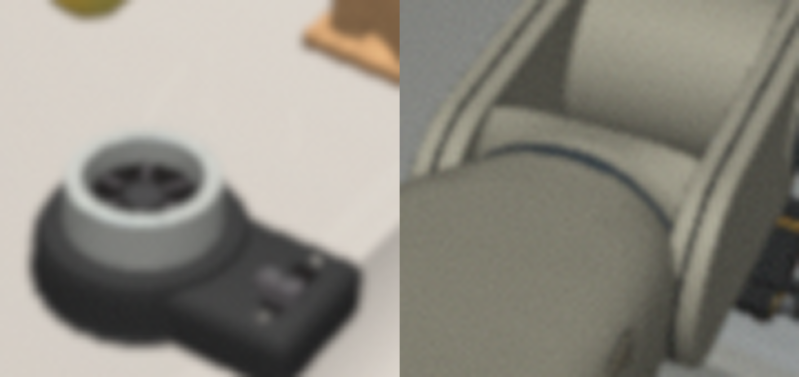

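The tab at panel (275,280) seems to sit only about halfway along its slot. I'll measure it.

```bash
python3 -c "
from h import *
s=load('side2'); np.set_printoptions(precision=1,suppress=True)
print(atz(s,(265+275/4.44,195+280/4.44),54),atz(load('side0'),(332,253.5),54), atz(s,(265+315/4.44,195+262/4.44),40), atz(s,(265+262/4.44,195+318/4.44),40))
overlay('side2',mill_lines(523.3,184.1,0.02,10),300,225,60,60,10,'v3')
o=overlay('side2',[],300,225,60,60,10,'v4')"
```

```text
[433.4 193.7  54. ] [432.5 173.8  54. ] [432.4 155.8  40. ] [431.3 208.1  40. ]
```

View pics/v4.png

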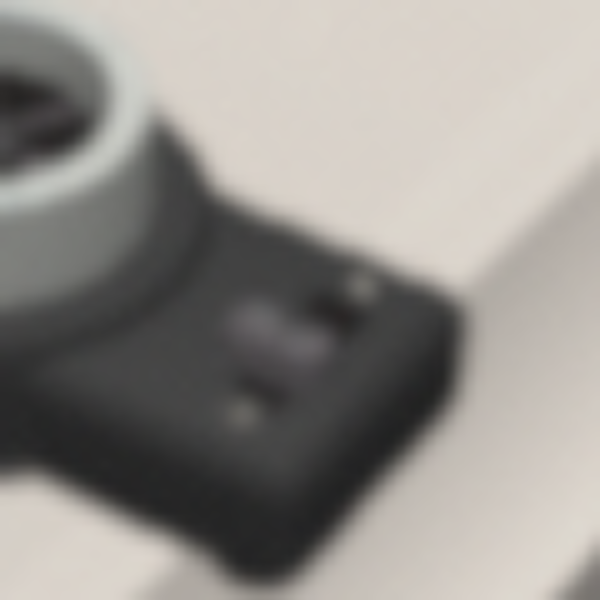

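View pics/v3.png

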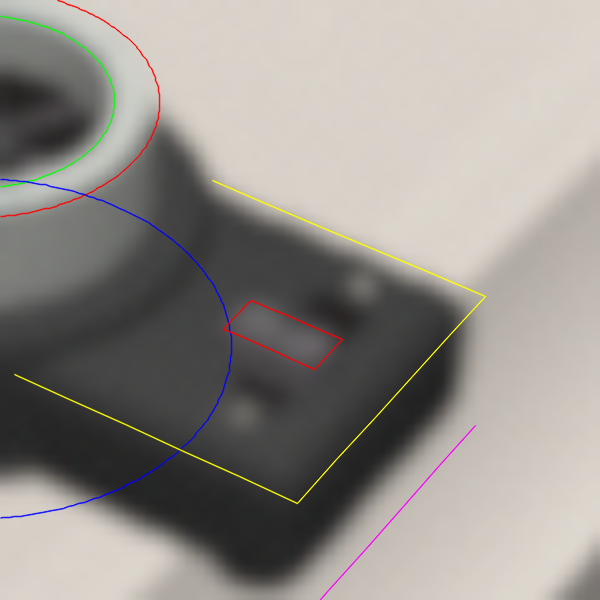

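The tab matches the modelled open position. It moved about 19–20 mm and met a 14 N stop. Next is the tall cup.

Request:
{"name": "move_arm", "arguments": {"increments": [40, 12, 53, 5, 1, 40, 25, 106, 10, 2, 40, 38, 159, 18, 2, 40, 38, 159, 30, 2, 40, 38, 159, 40, 2]}}

```text
t: 6.68
ee_pos: [472.0, -95.8, 164.0]
orientation: [-3.14, 0.048, 0.005]
ft_force: [-0.2, 0.3, -0.2]
width: 73.8
```

```bash
python3 -c "
from h import *
plan((472,-99,88,-2))
for n,x,y in(('side',335,120),('top',335,195)):
  snap(n,n+'5'); overlay(n+'5',[],x,y,90,85,6,n+'5z')
a=cv2.imread('pics/side5z.png');b=cv2.imread('pics/top5z.png');cv2.imwrite('pics/v5.png',cv2.resize(np.hstack([a,b]),None,fx=.74,fy=.74))"
```

```text
t 6.67 pos [472.  -95.8 164. ] yaw -1.7 F [-0.2  0.3 -0.2] w 73.8 tilt [-0.003  0.001 -1.   ]
(472, -99, 88, -2) -> [ 0.3  3.3 76. ] turn 0.3
```

View pics/v5.png

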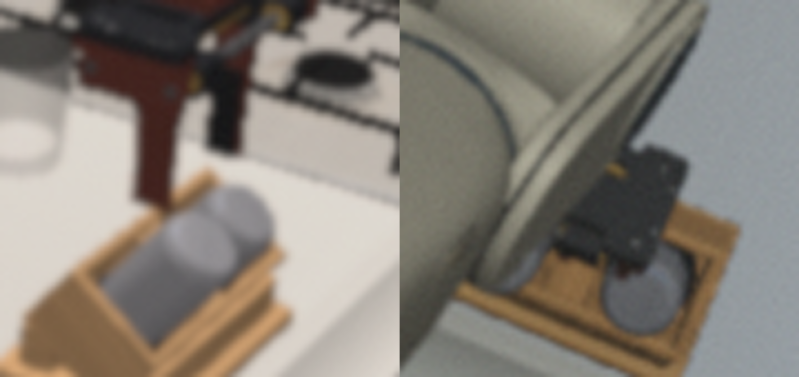

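```bash
python3 -c "
from h import *
s=load('side5')
print(proj(s,[[472-10,-95.8+37,164],[472+10,-95.8+37,164],[472,-95.8+50,164],[472,-95.8-37,164]]))
overlay('side5',cup_lines(np.array([459.3,-98.6,123.4])-104*np.array([-.573,.02,.819]),-.035),335,120,90,85,8,'v6')"
```

```text
[[373.23128776 166.57910873]
 [366.26585008 164.25867943]
 [367.27049515 167.47899681]
 [383.06014905 154.25298948]]
```

View pics/v6.png

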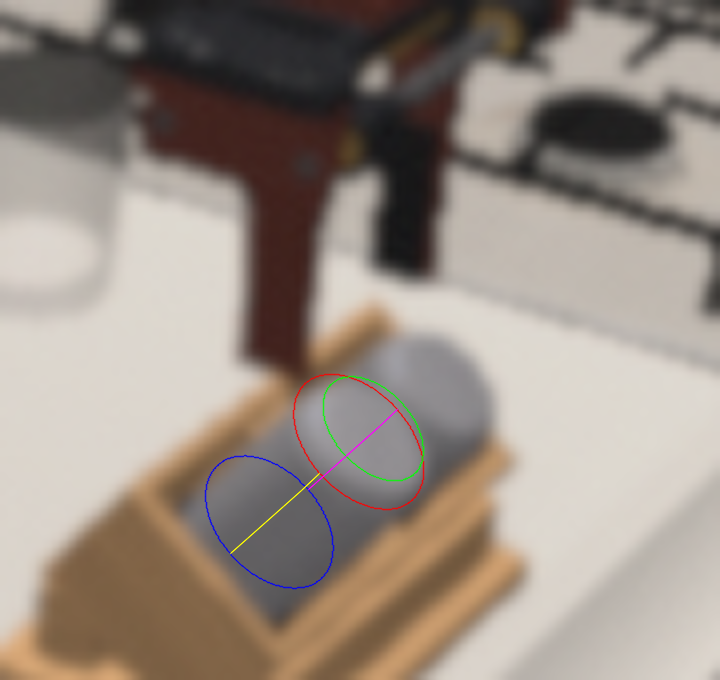

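The fingers and cup model agree with the picture to about 1 px, so I'll descend over the cup.

Request:
{"name": "move_arm", "arguments": {"increments": [40, 0, 3, 20, 0, 40, 0, 3, 40, 0, 40, 0, 3, 58, 0, 40, 0, 3, 70, 0, 40, 0, 3, 76, 0, 40, 0, 3, 76, 0]}}

```text
t: 7.52
ee_pos: [470.8, -97.8, 87.7]
orientation: [-3.14, 0.045, 0.008]
ft_force: [0.3, -0.3, -1.0]
width: 74.2
```

Request:
{"name": "move_arm", "arguments": {"increments": [70, 0, 0, 0, 0, 100, 0, 0, 0, 0, 130, 0, 0, 0, 0, 160, 0, 0, 0, 0, 160, 0, 0, 0, 0]}}

```text
t: 8.15
ee_pos: [471.0, -98.0, 88.0]
orientation: [-3.14, 0.045, 0.007]
ft_force: [-1.5, -0.6, 5.4]
width: 51.6
```

Request:
{"name": "move_arm", "arguments": {"increments": [160, -6, 0, -8, 0, 160, -12, 0, -16, 0, 160, -17, 0, -25, 0, 160, -23, 0, -33, 0, 160, -29, 0, -41, 0, 160, -34, 0, -49, 0, 160, -40, 0, -57, 0, 160, -43, 0, -72, 0, 160, -43, 0, -95, 0, 160, -43, 0, -115, 0]}}

```text
t: 9.4
ee_pos: [428.5, -96.9, 204.7]
orientation: [-3.14, 0.045, 0.006]
ft_force: [-0.2, 0.8, -2.8]
width: 51.6
```

```bash
python3 -c "
from h import *
plan((472,-99,88,-2))
for n,x,y in(('side',335,100),('top',335,195)):
  snap(n,n+'7'); overlay(n+'7',[],x,y,90,105,6,n+'7z')
a=cv2.imread('pics/side7z.png');b=cv2.imread('pics/top7z.png');cv2.imwrite('pics/v7.png',cv2.resize(np.hstack([a,b]),None,fx=.74,fy=.74))"
```

```text
t 9.4 pos [428.5 -96.9 204.7] yaw -1.6 F [-0.2  0.8 -2.8] w 51.6 tilt [-0.004  0.001 -1.   ]
(472, -99, 88, -2) -> [ 44.    1.  116.5] turn 0.4
```

View pics/v7.png

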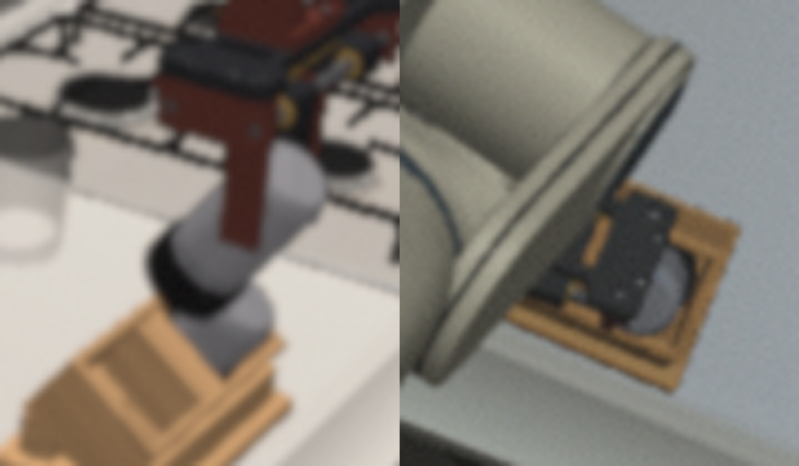

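The tall cup is out and leaning in the grip, at left panel (240,230). The tool cannot tilt, so I'll turn the cup upright against the free worktop between the holder and the mill.

```bash
python3 -c "
from h import *
plan((490,35,200,0),(490,35,80,0))"
```

```text
t 9.5 pos [429.9 -97.3 205.6] yaw -1.6 F [ 0.6  0.3 -2.7] w 51.9 tilt [ 0. -0. -1.]
(490, 35, 200, 0) -> [  56.3 -133.9    5.6] turn -1.6
(490, 35, 80, 0) -> [  56.3 -133.9  125.6] turn -1.6
```

Request:
{"name": "move_arm", "arguments": {"increments": [160, 14, -45, 0, 0, 160, 35, -90, 2, -1, 160, 56, -134, 5, -2, 160, 56, -134, 45, -2, 160, 56, -134, 85, -2, 160, 56, -134, 115, -2, 160, 56, -134, 122, -2, 160, 56, -134, 122, -2]}}

```text
t: 10.5
ee_pos: [489.7, 35.1, 83.6]
orientation: [3.142, 0.01, -0.001]
ft_force: [0.0, 0.4, -2.8]
width: 52.0
```

```bash
python3 -c "
from h import *
plan((490,35,66,0))
for n,x,y in(('side',290,150),('top',300,165)):
  snap(n,n+'8'); overlay(n+'8',[],x,y,90,105,6,n+'8z')
a=cv2.imread('pics/side8z.png');b=cv2.imread('pics/top8z.png');cv2.imwrite('pics/v8.png',cv2.resize(np.hstack([a,b]),None,fx=.74,fy=.74))"
```

```text
t 10.5 pos [489.7  35.1  83.6] yaw 0.4 F [ 0.   0.4 -2.8] w 52.0 tilt [-0.001 -0.    -1.   ]
(490, 35, 66, 0) -> [ 0.3  0.1 17.6] turn 0.4
```

View pics/v8.png

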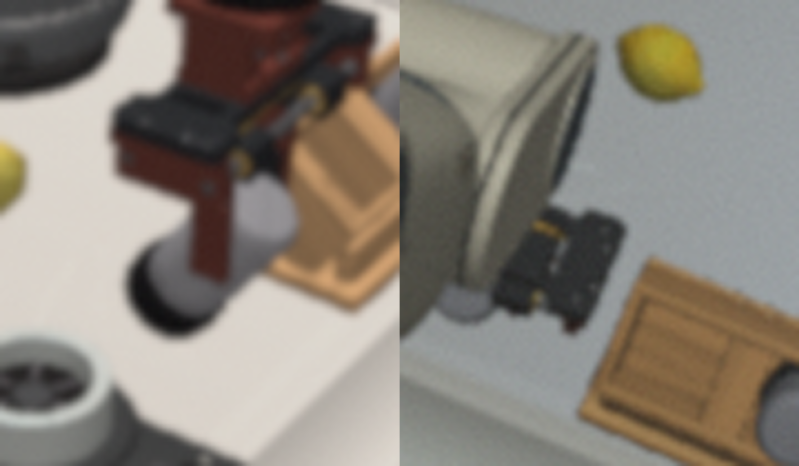

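Request:
{"name": "move_arm", "arguments": {"increments": [160, 0, 0, 8, 0, 160, 0, 0, 13, 0, 160, 0, 0, 16, 0, 160, 0, 0, 16, 0]}}

```text
t: 11.1
ee_pos: [490.4, 35.1, 68.3]
orientation: [-3.142, -0.01, -0.002]
ft_force: [-0.4, 0.4, -3.0]
width: 51.5
```

Request:
{"name": "move_arm", "arguments": {"increments": [160, 0, 0, 2, 0, 160, 0, 0, 4, 0, 160, 0, 0, 4, 0]}}

```text
t: 11.48
ee_pos: [490.7, 34.9, 66.7]
orientation: [3.141, 0.01, 0.003]
ft_force: [-9.8, -0.8, 29.5]
width: 51.7
```

Request:
{"name": "move_arm", "arguments": {"increments": [160, 3, 0, 0.8, 0, 160, 6, 0, 0, 0, 160, 9, 0, -0.6, 0, 160, 12, 0, -1.2, 0, 160, 15, 0, -1.6, 0, 160, 18, 0, -2, 0]}}

```text
t: 12.22
ee_pos: [507.2, 35.0, 69.4]
orientation: [3.141, 0.01, -0.002]
ft_force: [-6.7, 0.3, 9.8]
width: 51.3
```

```bash
python3 -c "
from h import *
plan((490,35,66,0))
for n,x,y in(('side',290,150),('top',300,165)):
  snap(n,n+'9'); overlay(n+'9',[],x,y,90,105,6,n+'9z')
a=cv2.imread('pics/side9z.png');b=cv2.imread('pics/side8z.png');cv2.imwrite('pics/v9.png',cv2.resize(np.hstack([a,b]),None,fx=.74,fy=.74))"
```

```text
t 12.22 pos [507.2  35.   69.4] yaw 0.4 F [-6.7  0.3  9.8] w 51.3 tilt [-0.001 -0.    -1.   ]
(490, 35, 66, 0) -> [-17.2  -0.1   3.4] turn 0.4
```

View pics/v9.png

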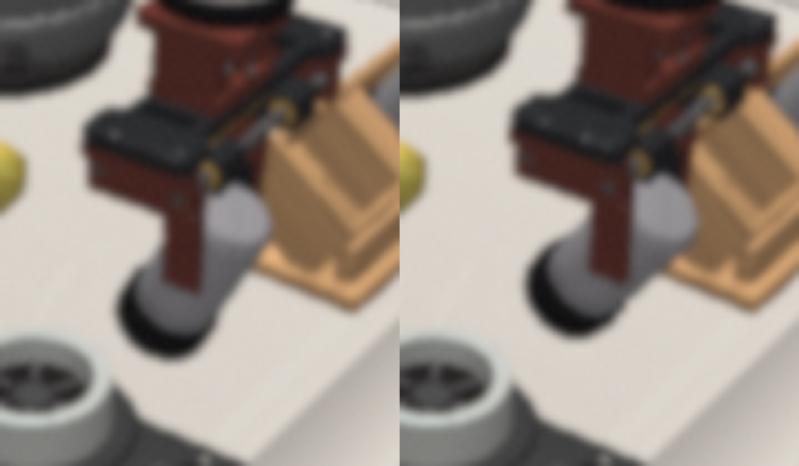

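The cup is turning about its foot edge as planned. I'll continue the arc.

Request:
{"name": "move_arm", "arguments": {"increments": [160, 4, 0, -0.2, 0, 160, 8, 0, -0.3, 0, 160, 12, 0, -0.3, 0, 160, 16, 0, 0, 0, 160, 20, 0, 0.4, 0, 160, 24, 0, 0.9, 0, 160, 28, 0, 1.6, 0, 160, 32, 0, 2.3, 0, 160, 36, 0, 3.3, 0, 160, 38, 0, 3.6, 0]}}

```text
t: 13.58
ee_pos: [547.7, 35.4, 67.6]
orientation: [-3.142, -0.01, -0.005]
ft_force: [-1.7, -0.5, 15.5]
width: 51.5
```

```bash
python3 -c "
from h import *
plan((490,35,66,0))
for n,x,y in(('side',270,150),('top',300,165)):
  snap(n,n+'10'); overlay(n+'10',[],x,y,90,105,6,n+'10z')
a=cv2.imread('pics/side10z.png');b=cv2.imread('pics/top10z.png');cv2.imwrite('pics/v10.png',cv2.resize(np.hstack([a,b]),None,fx=.74,fy=.74))"
```

```text
t 13.57 pos [547.7  35.4  67.6] yaw 0.4 F [-1.7 -0.5 15.5] w 51.5 tilt [ 0.003  0.    -1.   ]
(490, 35, 66, 0) -> [-57.7   0.1   1.4] turn 0.4
```

View pics/v10.png

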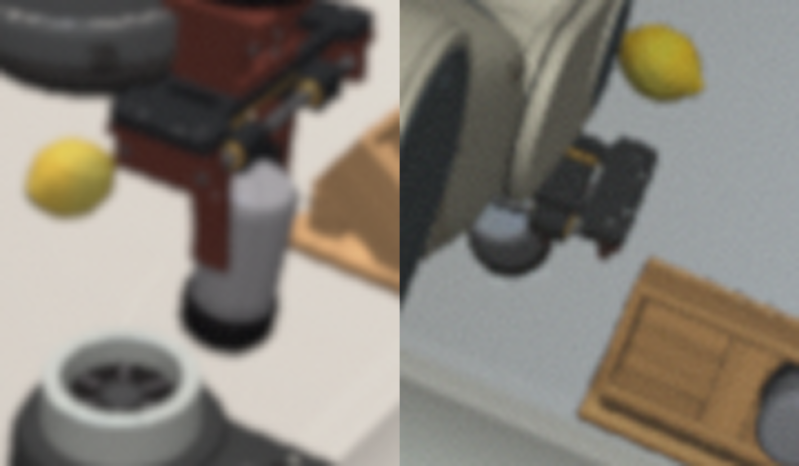

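Nearly upright: foot at left panel (230,320), top at (262,185). I'll release it to settle. Then I'll turn the jaws 90° around it, so that closing again centres the other direction.

Request:
{"name": "move_arm", "arguments": {"increments": [130, 0, 0, 0, 0, 90, 0, 0, 0, 0, 50, 0, 0, 0, 0, 0, 0, 0, 0, 0, 0, 0, 0, 0, 0]}}

```text
t: 14.3
ee_pos: [547.8, 35.4, 67.4]
orientation: [-3.142, -0.01, -0.005]
ft_force: [-0.6, 0.0, -0.7]
width: 83.5
```

```bash
python3 -c "
from h import *
plan((490,35,66,0)); print(ctrl.get_obs()['qpos'])
for n,x,y in(('side',270,150),('top',300,165)):
  snap(n,n+'11'); overlay(n+'11',[],x,y,90,105,6,n+'11z')
a=cv2.imread('pics/side11z.png');b=cv2.imread('pics/top11z.png');cv2.imwrite('pics/v11.png',cv2.resize(np.hstack([a,b]),None,fx=.74,fy=.74))"
```

```text
t 14.3 pos [547.8  35.4  67.4] yaw 0.4 F [-0.6  0.  -0.7] w 83.5 tilt [ 0.003  0.    -1.   ]
(490, 35, 66, 0) -> [-57.8   0.    1.2] turn 0.4
[ 4.29474205e-02  5.41154746e-01  1.88937414e+00 -1.85827910e-04
  7.07847799e-01  1.60757030e+00]
```

View pics/v11.png

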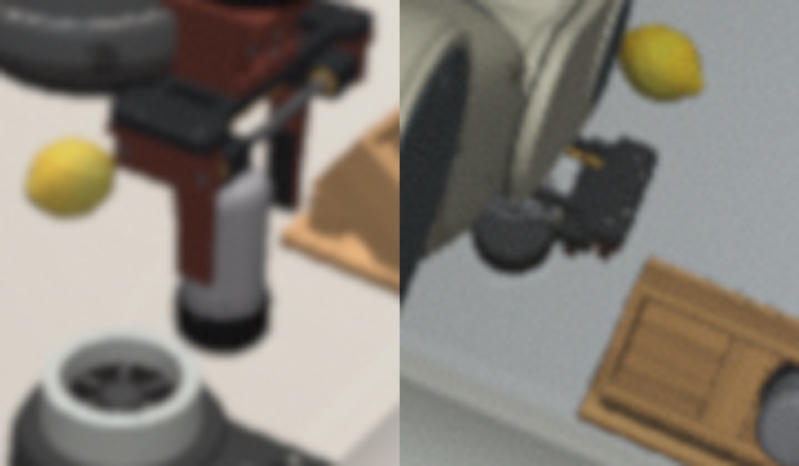

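```bash
cat >> h.py <<'E'
def up_lines(x,y,z0=0):
    L=[circ(27,0),circ(29,28),circ(26,28),circ(26,102),circ(20,110)]
    return [l+[x,y,z0] for l in L]
E
python3 -c "
from h import *
a=overlay('side11',up_lines(546,35.4),285,175,65,70,6,'x');b=overlay('top11',up_lines(546,35.4),300,180,65,70,6,'x')
cv2.imwrite('pics/v12.png',np.hstack([a,b]))"
```

```text
(no output)
```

View pics/v12.png

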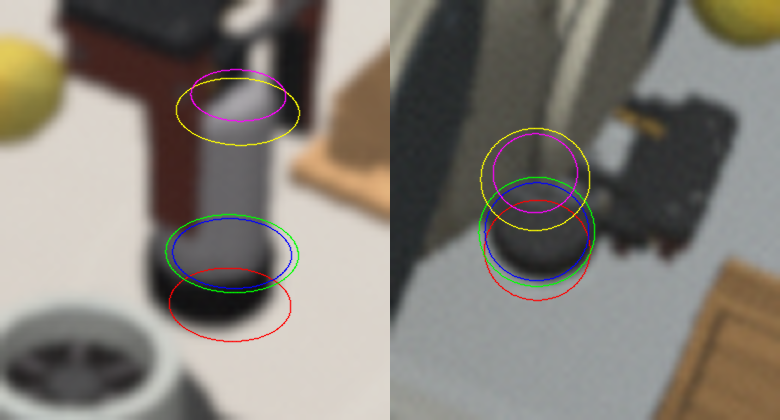

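The cup stands upright, but about 9 mm ahead (+x) of the jaw centre. I'll shift forward, turn the jaws 90° and close.

Request:
{"name": "move_arm", "arguments": {"increments": [0, 4, 0, 0, 0, 0, 9, 0, 0, 0, 0, 9, 0, 0, -10, 0, 9, 0, 0, -20, 0, 9, 0, 0, -30, 0, 9, 0, 0, -40, 0, 9, 0, 0, -50, 0, 9, 0, 0, -60, 0, 9, 0, 0, -70, 0, 9, 0, 0, -80, 0, 9, 0, 0, -90, 0, 9, 0, 0, -90]}}

```text
t: 15.9
ee_pos: [557.1, 35.5, 67.5]
orientation: [2.214, 2.225, 0.004]
ft_force: [-1.0, 0.5, 0.8]
width: 87.6
```

Request:
{"name": "move_arm", "arguments": {"increments": [40, 0, 0, 0, 0, 80, 0, 0, 0, 0, 110, 0, 0, 0, 0, 140, 0, 0, 0, 0, 160, 0, 0, 0, 0, 160, 0, 0, 0, 0]}}

```text
t: 16.65
ee_pos: [557.2, 35.5, 67.5]
orientation: [2.215, 2.225, 0.004]
ft_force: [1.0, -1.3, -0.4]
width: 51.2
```

```bash
python3 -c "
from h import *
plan((523.3,183.5,200,90)); o=ctrl.get_obs(); x,y=o['ee_pos'][:2]
for n in('side','top'): snap(n,n+'12')
a=overlay('side12',up_lines(x,y),285,175,65,70,6,'x');b=overlay('top12',up_lines(x,y),300,180,65,70,6,'x')
cv2.imwrite('pics/v13.png',np.hstack([a,b]))"
```

```text
t 16.65 pos [557.2  35.5  67.5] yaw 90.3 F [ 1.  -1.3 -0.4] w 51.2 tilt [ 0.004  0.    -1.   ]
(523.3, 183.5, 200, 90) -> [ 148.2  -32.8 -132.6] turn 0.3
```

View pics/v13.png

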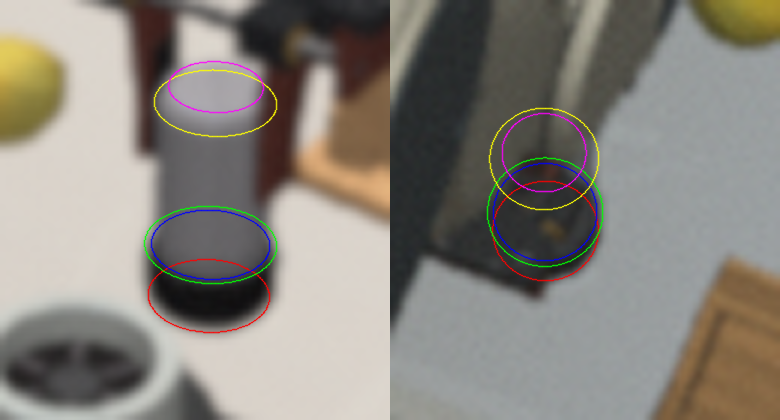

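Request:
{"name": "move_arm", "arguments": {"increments": [160, 0, 0, -30, 0, 160, 0, 0, -70, 0, 160, 0, 0, -100, 0, 160, 37, -8, -100, 0, 160, 74, -16, -100, 0, 160, 111, -25, -100, 0, 160, 148, -33, -100, 0, 160, 148, -33, -95, 0, 160, 148, -33, -95, 0]}}

```text
t: 17.88
ee_pos: [522.4, 182.8, 161.6]
orientation: [2.214, 2.226, 0.001]
ft_force: [0.8, -0.9, -3.0]
width: 51.4
```

```bash
python3 -c "
from h import *
plan((523.3,183.5,162,90)); o=ctrl.get_obs(); x,y,z=o['ee_pos']
for n in('side','top'): snap(n,n+'13')
L=up_lines(x,y,z-67.5)+[circ(43,74)+[523.3,183.5,0],circ(32.5,74)+[523.3,183.5,0]]
a=overlay('side13',L,265,190,65,80,6,'x');b=overlay('top13',L,245,160,65,80,6,'x')
cv2.imwrite('pics/v14.png',np.hstack([a,b]))
a=overlay('side13',[],265,190,65,80,6,'x');b=overlay('top13',[],245,160,65,80,6,'x')
cv2.imwrite('pics/v15.png',np.hstack([a,b]))"
```

```text
t 17.88 pos [522.4 182.8 161.6] yaw 90.3 F [ 0.8 -0.9 -3. ] w 51.4 tilt [ 0.002 -0.001 -1.   ]
(523.3, 183.5, 162, 90) -> [ 0.7  0.9 -0.4] turn 0.3
```

View pics/v14.png

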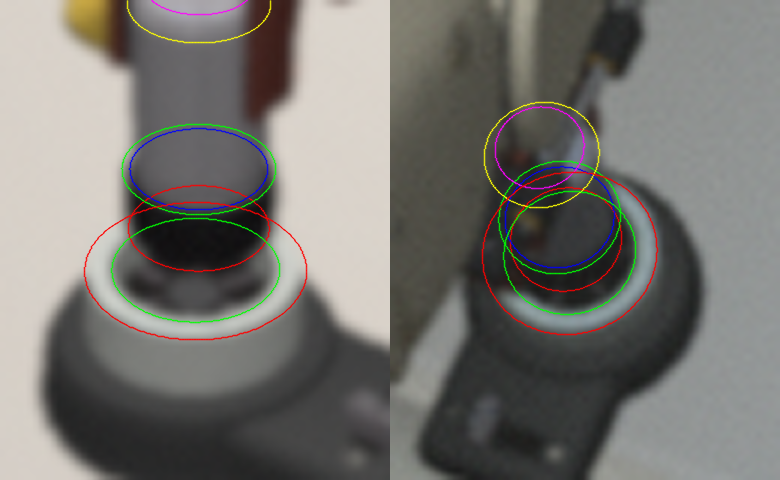

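View pics/v15.png

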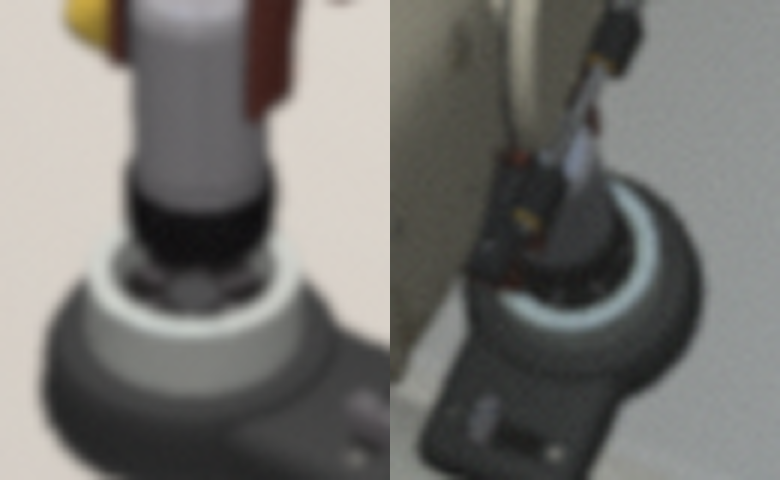

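Request:
{"name": "move_arm", "arguments": {"increments": [160, 0, 1, 6, 0, 160, 0, 1, 12, 0, 160, 0, 1, 16, 0, 160, 0, 1, 16, 0]}}

```text
t: 18.48
ee_pos: [523.8, 182.2, 145.5]
orientation: [2.216, 2.224, 0.001]
ft_force: [0.0, 1.2, -2.9]
width: 51.5
```

```bash
python3 -c "
from h import *
plan((523.3,183.5,135,90))
for n in('side','top'): snap(n,n+'14')
a=overlay('side14',[],275,210,50,50,8,'x');b=overlay('top14',[],250,175,50,50,8,'x')
cv2.imwrite('pics/v16.png',np.hstack([a,b]))"
```

```text
t 18.48 pos [523.8 182.2 145.5] yaw 90.2 F [ 0.   1.2 -2.9] w 51.5 tilt [ 0.002 -0.001 -1.   ]
(523.3, 183.5, 135, 90) -> [ 1.4 -0.5 10.5] turn 0.2
```

View pics/v16.png

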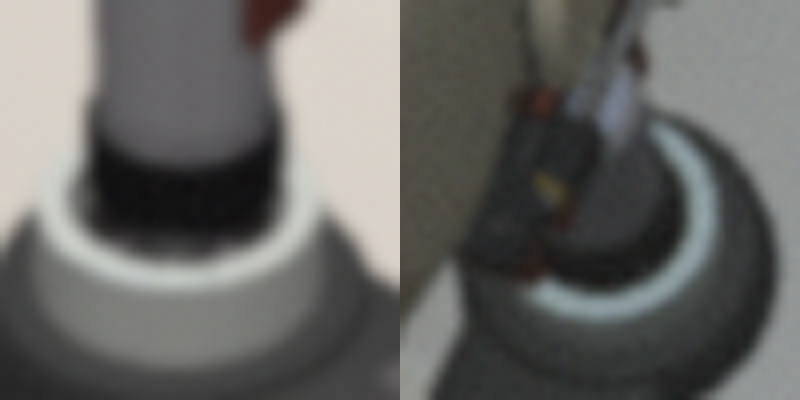

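The side view puts the cup about 2 mm right of the rim's centre. I'll correct by about +1.5 mm in x and +1.2 mm in y, then lower it gently.

Request:
{"name": "move_arm", "arguments": {"increments": [160, 1.2, 1.5, 0, 0, 160, 1.2, 1.5, 2, 0, 160, 1.2, 1.5, 5, 0, 160, 1.2, 1.5, 7, 0, 160, 1.2, 1.5, 9, 0, 160, 1.2, 1.5, 9, 0]}}

```text
t: 19.32
ee_pos: [525.5, 183.5, 136.8]
orientation: [2.216, 2.224, 0.002]
ft_force: [0.1, -0.1, -3.2]
width: 51.7
```

Request:
{"name": "move_arm", "arguments": {"increments": [160, 0, 0, 3, 0, 160, 0, 0, 6, 0, 160, 0, 0, 8.5, 0, 160, 0, 0, 8.5, 0]}}

```text
t: 19.82
ee_pos: [525.4, 183.4, 128.1]
orientation: [2.216, 2.224, 0.001]
ft_force: [-0.5, 0.3, -3.1]
width: 51.6
```

Inside the collar with no contact forces. Pressing now, in small steps.

Request:
{"name": "move_arm", "arguments": {"increments": [160, 0, 0, 2, 0, 160, 0, 0, 4, 0, 160, 0, 0, 6, 0, 160, 0, 0, 8, 0, 160, 0, 0, 8, 0]}}

```text
t: 20.45
ee_pos: [525.7, 183.5, 120.4]
orientation: [2.216, 2.224, 0.002]
ft_force: [-1.6, -0.1, 6.3]
width: 51.4
```

Request:
{"name": "move_arm", "arguments": {"increments": [160, 0, 0, 2, 0, 160, 0, 0, 4, 0, 160, 0, 0, 4.5, 0, 160, 0, 0, 4.5, 0]}}

```text
t: 20.95
ee_pos: [525.9, 183.7, 117.3]
orientation: [2.216, 2.224, 0.003]
ft_force: [-3.7, -0.4, 16.6]
width: 51.7
```

A 19.6 N reaction means the pad is on its hard stop (12 N needed). I'll hold it there for over 2 s.

Request:
{"name": "move_arm", "arguments": {"increments": [160, 0, 0, 1.5, 0, 160, 0, 0, 1.5, 0, 160, 0, 0, 1.5, 0, 160, 0, 0, 1.5, 0, 160, 0, 0, 1.5, 0, 160, 0, 0, 1.5, 0, 160, 0, 0, 1.5, 0, 160, 0, 0, 1.5, 0, 160, 0, 0, 1.5, 0, 160, 0, 0, 1.5, 0]}}

```text
t: 22.2
ee_pos: [525.9, 183.7, 117.3]
orientation: [2.216, 2.224, 0.003]
ft_force: [-6.0, -2.2, 17.5]
width: 51.5
```

Request:
{"name": "move_arm", "arguments": {"increments": [160, 0, 0, 1.2, 0, 160, 0, 0, 1.2, 0, 160, 0, 0, 1.2, 0, 160, 0, 0, 1.2, 0, 160, 0, 0, 1.2, 0, 160, 0, 0, 1.2, 0]}}

```text
t: 22.95
ee_pos: [525.9, 183.7, 117.4]
orientation: [2.216, 2.224, 0.003]
ft_force: [-4.3, -1.6, 14.4]
width: 51.7
```

```bash
python3 -c "
from h import *
snap('side','side15')
a=overlay('side14',[],275,190,50,70,7,'x');b=overlay('side15',[],275,190,50,70,7,'x')
cv2.imwrite('pics/v17.png',np.hstack([a,b]))"
```

Request:
{"name": "move_arm", "arguments": {"increments": [160, 0, 0, -3, 0, 160, 0, 0, -6, 0, 160, 0, 0, -9, 0, 160, 0, 0, -10, 0, 160, 0, 0, -10, 0]}}

```text
t: 23.62
ee_pos: [525.7, 183.7, 127.2]
orientation: [2.216, 2.224, 0.003]
ft_force: [-1.8, -0.7, 2.3]
width: 51.4
```

View pics/v17.png

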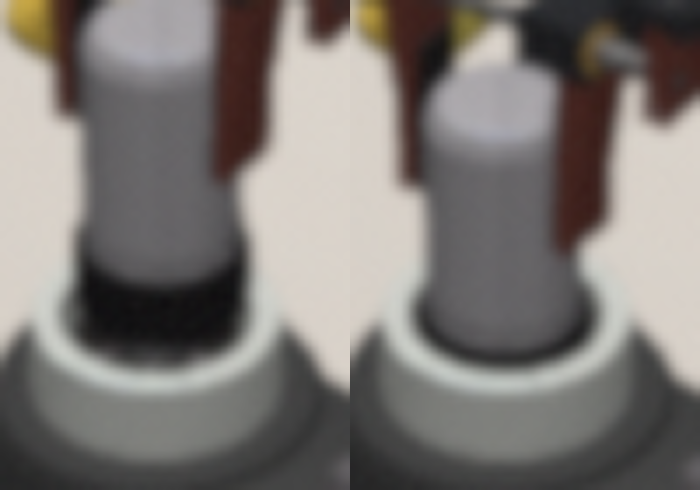

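Pressed fully: in the right panel only a sliver of the dark collar shows above the rim. The pad is back up, so I'll release and withdraw.

Request:
{"name": "move_arm", "arguments": {"increments": [130, 0, 0, -0.3, 0, 90, 0, 0, -0.3, 0, 50, 0, 0, -0.3, 0, 20, 0, 0, -0.3, 0, 20, 0, 0, -0.3, 0, 20, 0, 0, -20, 0, 20, 0, 0, -50, 0, 20, 0, 0, -90, 0, 20, 0, 0, -120, 0, 20, -50, 0, -130, 0, 20, -110, 0, -130, 0, 20, -170, 0, -130, 0]}}

```text
t: 25.12
ee_pos: [526.0, 12.2, 257.7]
orientation: [2.214, 2.224, 0.004]
ft_force: [0.8, -0.4, 0.4]
width: 81.1
```

Request:
{"name": "move_arm", "arguments": {"increments": [20, -50, 0, 0, 0, 20, -100, 0, 0, 0, 20, -150, 0, 0, 0, 20, -150, 0, 0, 0]}}

```text
t: 25.62
ee_pos: [526.6, -140.5, 257.7]
orientation: [2.218, 2.219, 0.004]
ft_force: [0.7, -0.3, 0.5]
width: 81.0
```

```bash
python3 -c "
from h import *
plan((523.3,183.5,200,90))
for n in('side','top'): snap(n,n+'16')
L=up_lines(525.5,183.5,60)
a=overlay('side16',[],255,180,100,110,4,'x');b=overlay('top16',[],235,155,100,110,4,'x')
cv2.imwrite('pics/v18.png',np.hstack([a,b]))"
```

```text
t 25.62 pos [ 526.6 -140.5  257.7] yaw 90.0 F [ 0.7 -0.3  0.5] w 81.0 tilt [ 0.004 -0.001 -1.   ]
(523.3, 183.5, 200, 90) -> [324.1  -3.4  57.5] turn 0.0
```

View pics/v18.png

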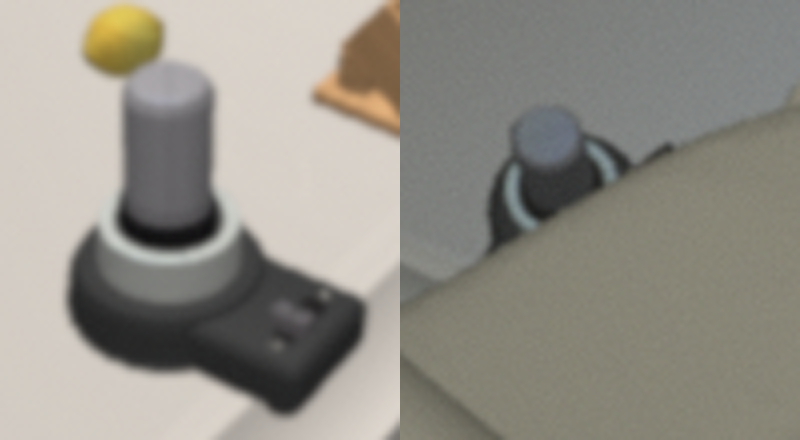

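View pics/side16.png

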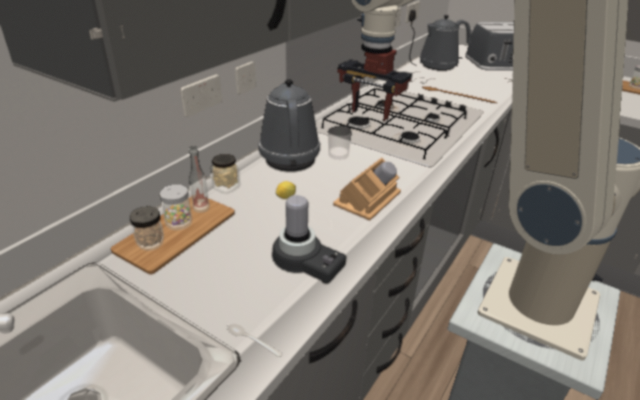

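View pics/top16.png

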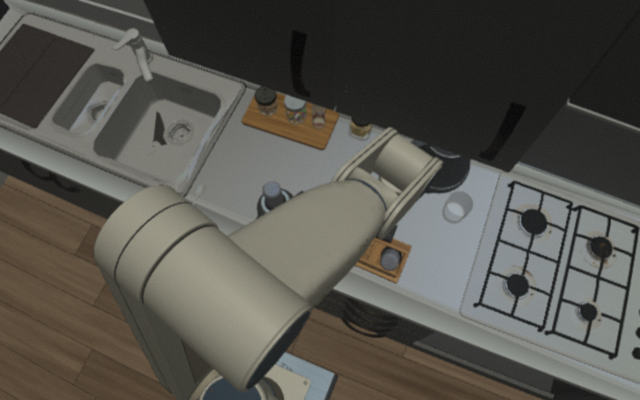

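```bash
python3 -c "
from h import *
print(ctrl.close_job())"
```

```text
the job is handed in; nothing more can be done
None
```

The job is done and handed in at about 25.7 s of the 64 s allowed. The mill's lock is open and the tall cup is standing upright on the sprung-back pad.

- **Lock:** I gripped the tab and slid it left until it met a stop at about 14 N. It travelled about 18.6 mm by the arm's reading and 19.9 mm by the camera. The final side picture shows it still open.
- **Cup:** I pulled the tall cup out along its axis. The tool cannot tilt, so I turned the cup upright against the free worktop, let go, and gripped it again with the jaws turned 90° to centre it. It went into the collar without contact.
- **Press:** The pad's reaction was 17–20 N, against 12 N needed at the bottom. I held it for just over 2 s, with only a sliver of the dark collar showing above the rim. I then let it rise about 10 mm and released it.
- **Last checks:** The final pictures show the short cup in the holder and the glass, lemon and teaspoon where they were. The arm is well clear and reads almost no force.

**Disagreement:** The two cameras put the rim's centre about 5 mm apart, around (521, 187) and (524, 183). I settled it by checking the cup against the rim just before lowering. There was a small sideways force of up to about 6 N while pressing.

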